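# Set the new heel piece and lift the shoe level off the jack

### The job

The brown shoe sits sole up on the shoemaker's jack, its heel bare. Lay the black rubber heel piece flat on that heel, edges lined up and its round end to the back of the shoe, and let go of it; then take the shoe by its narrow waist and lift it straight up off the jack's pin, about 7 cm, keeping it level so that the loose piece stays put. Finish while still holding the shoe by the waist, level and still in the air, ready for the heel press, and leave everything else on the bench where it is.

Things in the scene. Friction and masses are not known exactly. Their poses are not given: they have to be found in the camera images.
- shoe: Brown shoe on a green plastic last, upside down, tan sole up, 293 mm long, 0.6 to 0.9 kg. Origin: centre of the bare heel's flat face, 195 mm above the bench at first; x along the shoe to the toe, y across, z up out of the sole. The heel is a tan D, 56 mm long, 54 wide, round back at -x, straight front at x = +28 mm, 25 mm tall. The ball of the sole (x over 140 mm) is 95 mm wide, top at z = +7 mm.
- shoe_waist (a point): Where to grip: middle of the sole's upper face at the narrow waist, 86 mm from the shoe's origin to the toe, 11 mm below the heel's face. The shoe balances here (centre of mass within 5 mm along the shoe, 25 mm below). From 62 to 112 mm along the shoe the sides are upright, parallel to x, 60 mm apart, from 5 to 55 mm below this point.
- jack: Green iron jack fixed to the bench: base 310 x 110 mm; column with a shoulder at 90 mm and on it a pin 11 mm thick, 31 mm high, loose in a 14 mm hole in the last's underside; padded toe rest 172 mm from the pin, top at 143 mm. The shoe just rests on both and lifts straight off. Origin: pin's axis at bench height, x to the toe rest, z up; the shoe's origin sits at x = -18, z = 195 mm.
- heel_piece: Black rubber heel piece lying flat: D-shaped plate 58 mm long, 56 mm wide, 7 mm thick, 24 to 39 g. Origin: centre of its underside; x points to the straight edge (at +29 mm), the half-round back is at -x, z up. Its straight sides, 56 mm apart along y, run from x = -1 to +29 mm. Laid rightly on the heel, its origin and axes coincide with the shoe's.
- heel_piece_back (a point): Middle of the round back edge of the black heel piece, 29 mm from its origin towards -x, half way up.
- crepe_piece: Cream-coloured heel piece of a bigger size for another shoe, D-shaped, 70 x 64 x 6 mm, lying on the bench; not wanted. Origin: centre of its underside.
- hammer: Shoe hammer, 250 mm, wooden handle, lying along its x axis, 26 mm high. Origin: middle, underside. Leave alone.
- brush: Wooden shoe brush 165 x 52 x 44 mm, bristles down. Origin: centre of the underside. Leave alone.
- tin_black: Closed polish tin with black lid, 76 mm across, 26 mm high. Origin: centre of the underside. Leave alone.
- tin_red: Closed polish tin with dark red lid, 76 mm across, 26 mm high. Origin: centre of the underside. Leave alone.
- awl: Awl 150 mm long with dark wooden handle, lying along its x axis, 26 mm high. Origin: middle, underside. Leave alone.
- highlighter: Flat yellow-green marker 125 x 25 x 16 mm. Origin: underside, near the middle. Leave alone.
- cement_jar: Amber glass jar with black cap, 68 mm across, 85 mm high. Origin: centre of the underside. Leave alone.
Things that resemble listed ones, but are neither listed nor needed, are in the scene too. There is more than one size of the heel_piece; the one meant has the size given above.

How it is judged (in metres and radians):
On the way:
1. the black heel piece lies on the bare heel, lined up, round end to the back, let go of, with the shoe still sitting on the jack (x of heel_piece in the frame of shoe between -0.008 and 0.008 m and y of heel_piece in the frame of shoe between -0.008 and 0.008 m and z of heel_piece in the frame of shoe between -0.004 and 0.004 m and angle between the x axis of heel_piece and the x axis of shoe, either way round below 0.2 rad and x of heel_piece_back in the frame of shoe below -0.015 m and contact force between heel_piece and the fingers below 0.1 N and z of shoe in the frame of jack below 0.205 m and angle between shoe's own z axis and vertical below 0.1 rad), for 0.3 s.
At the end, for the whole second after the job is handed in: Fingers hold the shoe by its waist (45 to 130 mm from the heel centre), 50 mm or more above its seat, within 13 cm sideways, off the jack, level to 0.12 rad, still (under 20 mm/s). The black piece lies untouched on the heel, within 10 mm each way and 0.25 rad, round end to the back (x of heel_piece in the frame of shoe between -0.01 and 0.01 m and y of heel_piece in the frame of shoe between -0.01 and 0.01 m and z of heel_piece in the frame of shoe between -0.004 and 0.004 m and angle between the x axis of heel_piece and the x axis of shoe, either way round below 0.25 rad and x of heel_piece_back in the frame of shoe below -0.015 m and contact force between heel_piece and the fingers below 0.1 N and z of shoe in the frame of jack above 0.245 m and angle between shoe's own z axis and vertical below 0.12 rad and horizontal distance between shoe and jack below 0.15 m and contact force between shoe and the fingers above 3 N and contact force between shoe and jack below 0.05 N and x of the grasp point in the frame of shoe between 0.045 and 0.13 m and linear speed of each of shoe, heel_piece below 0.02 m/s and angular speed of shoe below 0.1 rad/s); the arm keeps its last pose, push and grip.
It fails at once if something else on the bench was shoved aside (more than 30 mm) (distance of any of crepe_piece, hammer, brush, tin_black, tin_red, awl, highlighter, cement_jar from where it was at the start of the episode above 0.03 m).
It fails at once if the shoe was tipped over (angle between shoe's own z axis and vertical above 0.45 rad).
It also fails if it takes over 54 s, if anything falls off the work surface, if the arm or the gripper's body presses on something with over 40 N, if the wrist force passes 120 N, or if a joint passes its speed limit or range.

### The arm

A 6-joint arm with a two-finger parallel gripper is mounted at the origin on the work surface. World frame = base frame: x ahead of the robot, y to its left, z up, the work surface at z = 0. Lengths are in mm, angles in rad, forces in N, time in s.
With the tool pointing down it reaches from about 275 to 1000 mm from the base axis. Payload 8.4 kg.
Tool frame: the origin (TCP) lies midway between the tips of the shut fingers; the grasp point (between the pads) lies 19 mm behind it; z points along the fingers, y is the line along which they close (so a half turn about z gives the same grasp; the last joint's range is limited). The gripper opens to 85 mm and grips with 20 to 120 N. Pads are 22 mm wide; open, the fingers measure 114 mm over their backs; the gripper's body (76 mm by 85 mm) begins 54 mm behind the grasp point. The pads swing forward as they close: fully open they stand 13 mm farther back than shut.
Start: joints at [-1.159, 0.353, 1.633, -0, 1.155, -0.002], TCP at [251.306, -572.253, 231.281] pointing down, gripper open.
Joint ranges: [-2.63, 2.63], [-0.92, 2.1], [0.06, 2.66], [-1.3, 4.44], [0, 2.69], [-3.02, 3.02]. Speed limits (rad/s): [2.22, 2.22, 2.79, 3.14, 3.14, 3.14].

### API

Orientations are given as [roll, pitch, yaw] about the fixed x, y, z axes, in that order (R = Rz(yaw) Ry(pitch) Rx(roll)).
In Python, from rig import r gives the robot as it stands.
- The arm moves only by the tool servo_tool, never from a script. Its argument "deltas" is a list of rows, each an object of numbers: "x", "y", "z": the shift along the world's x, y, z in mm; "rx", "ry", "rz": the turn, a rotation vector about the world's x, y, z in rad; "gripper": the gripper's target within -1 to 1 (fully open at 1, half-way at 0, shut at -1). A call has 1 to 10 rows; each row is the pose to reach, as a shift and turn from the pose commanded when the call began; what a row does not reach only later rows make up. A row lasts 1/10 s, in which the tool goes at most 50 mm and 8.59 degrees, less where a joint would pass 70% of its speed; a pose out of reach is approached as far as the arm can. A call with a gripper value outside its range is refused whole. The fingers move at their own pace and stop on an object; "newtons" is the grip in N (left out, the last holds). Time passes only in rows, so rows that repeat a pose let the fingers close. It gives the time, the measured TCP pose, the force, the opening and the grip force at its end, in the units of the state.
- r.sense(): the state, without advancing time (a new reading comes with each control period).
- r.grab_frame(name): name is "scene" or "top" or "wrist"; returns the picture (400x640x3 uint8, blue, green, red); there is no depth.
- r.camera_params(name): a dict with "mtx" (3x3 intrinsics, pixels), "D" ([k1, k2, p1, p2, k3] as OpenCV has them; the pictures are not rectified), "eye" and "orientation" of the camera in the world. Camera axes: x right, y down, z forward; pixel columns grow to the right and rows downward; lengths in mm; the calibration is good to about 2 mm. A picture is of the moment at which its call begins: read the wrist's pose just before it. camera_params takes no time and is no camera call; for the wrist camera it gives the pose at the moment of the call.
- r.sign_off(): hands the job in; it is judged then, once.
Trained networks look in the newest picture that a camera, given by its name, has taken for a name from the list of things; names that differ only in an ending like _2 or _b are one class to them, and where a whole thing is asked for, a point or a joint stands for the part that bears it (a point fixed in the world has none). Each returns a list of dicts, best first, with "conf" (0 to 1); they miss things now and then, are a little off and sometimes report something else, mostly with a low value. They report only what shows in the picture. A call takes as long as a camera call. They do not tell look-alikes from the thing itself.
- r.recognise(name, camera): "box" ([left, top, width, height] in pixels, round what is visible of it).
The state is a dict: "clock": time; "qpos": joint angles; "qvel": joint speeds; "joint_efforts": joint torques, N m; "eef_pos": TCP position; "tcp_rot": TCP orientation; "contact_force": force on the tool from outside, world axes, zero at the start; "wrist_torque": the same for the moment, N m; "opening": opening from 0.0 (shut) to 1.0 (fully open); "grasp_force": force on a finger pad.
Only numpy, scipy, OpenCV 4.12 (cv2) and the standard library are available. Lean on these libraries where they do the work, as an engineer would, in place of code of your own. Each camera call takes 0.05 s, during which the arm holds its last target. There are 200 camera calls.

## Working session

There is one attempt and no reset: what is moved stays moved. The work goes in short steps, Python scripts to look and compute and a tool call to move; the robot and the scene stay as the last step left them, time stands still between calls to the robot, and variables do not carry over. Pictures are saved under pics/ and viewed, at most 10 in all, crops included, and the job is handed in when it is done.

Besides the shell and the picture viewer there is one more tool, called after "Call:" as a command line: name --argument value ..., lists and objects as JSON in quotes. servo_tool: Moves the arm, as the interface text tells. Its arguments: {"type":"object","properties":{"deltas":{"type":"array","items":{"type":"object","properties":{"x":{"type":"number"},"y":{"type":"number"},"z":{"type":"number"},"rx":{"type":"number"},"ry":{"type":"number"},"rz":{"type":"number"},"gripper":{"type":"number"}}}},"newtons":{"type":"number"}},"required":["deltas"]}

```bash
mkdir -p pics; cat > h.py <<'E'
import numpy as np, cv2
from scipy.spatial.transform import Rotation as R
from rig import r
def cam(n):
    p=r.camera_params(n); o=np.array(p["orientation"],float)
    Rm=o if o.shape==(3,3) else (R.from_euler('xyz',o).as_matrix() if o.size==3 else None)
    return np.array(p["mtx"],float),np.array(p["D"],float),np.array(p["eye"],float),Rm
def px2w(n,uv,z,c=None):
    K,D,e,Rm=c or cam(n)
    u=cv2.undistortPoints(np.array(uv,float).reshape(-1,1,2),K,D).reshape(-1,2)
    d=np.c_[u,np.ones(len(u))]@Rm.T
    return e+d*((z-e[2])/d[:,2])[:,None]
def w2px(n,P,c=None):
    K,D,e,Rm=c or cam(n)
    return cv2.projectPoints((np.array(P,float).reshape(-1,3)-e)@Rm,np.zeros(3),np.zeros(3),K,D)[0].reshape(-1,2)
E
python3 - <<'E'
from h import *
for n in("scene","top"):
    print(r.camera_params(n)); im=r.grab_frame(n); cv2.imwrite(f"pics/{n}0.png",im)
    for k in("shoe","heel_piece","crepe_piece","jack"):
        print(n,k,[(np.round(d["box"]).tolist(),round(d["conf"],2)) for d in r.recognise(k,n)][:4])
print(r.sense())
E
```

```text
{'mtx': array([[388.84978469,   0.        , 313.90389391],
       [  0.        , 388.84978469, 193.36521851],
       [  0.        ,   0.        ,   1.        ]]), 'D': array([-0.03552985,  0.        ,  0.        ,  0.        ,  0.        ]), 'eye': array([1519.23980835, -173.77006488, 1171.77212225]), 'orientation': array([-2.3488278 , -0.01803169,  1.34532541])}
scene shoe [([315.0, 174.0, 40.0, 63.0], 0.72)]
scene heel_piece [([201.0, 216.0, 10.0, 9.0], 0.56), ([211.0, 231.0, 17.0, 12.0], 0.52), ([245.0, 217.0, 9.0, 4.0], 0.4)]
scene crepe_piece [([246.0, 231.0, 20.0, 18.0], 0.73)]
scene jack [([306.0, 205.0, 55.0, 62.0], 0.59)]
{'mtx': array([[424.43792925,   0.        , 317.13134314],
       [  0.        , 424.43792925, 195.5040652 ],
       [  0.        ,   0.        ,   1.        ]]), 'D': array([-0.0661841,  0.       ,  0.       ,  0.       ,  0.       ]), 'eye': array([ 398.43990788,   51.71714658, 1357.04871105]), 'orientation': array([-3.05481285,  0.00510495, -1.55199395])}
top shoe [([272.0, 108.0, 33.0, 106.0], 0.87)]
top heel_piece [([424.0, 182.0, 18.0, 24.0], 0.76), (
[... 163 characters left out ...]
0.61)]
{'clock': 0.5, 'qpos': array([-1.15936748e+00,  3.53049233e-01,  1.63343034e+00, -1.15988241e-05,
        1.15521098e+00, -2.39155001e-03]), 'qvel': array([-0.0004007 , -0.00254975, -0.00086994,  0.00018448, -0.00013398,
        0.00076098]), 'joint_efforts': array([ 3.59643920e-06, -6.04702735e+01, -3.42179525e+01, -1.54489621e-04,
        2.27138858e-03,  2.59265573e-05]), 'eef_pos': array([ 251.31131523, -572.22314439,  231.23719355]), 'tcp_rot': array([-3.14149473e+00,  1.03769091e-05,  4.13825083e-01]), 'contact_force': array([ 0.24347424,  0.23119937, -0.16067722]), 'wrist_torque': array([-0.00837845,  0.01727815, -0.00232928]), 'grasp_force': 0.0, 'opening': 0.9968033597271214}
```

```bash
python3 - <<'E'
import cv2
a=cv2.imread("pics/top0.png")[90:270,240:480]
cv2.imwrite("pics/a.png",cv2.resize(a,(800,600),interpolation=cv2.INTER_CUBIC))
E
```

```text
(no output)
```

View pics/a.png

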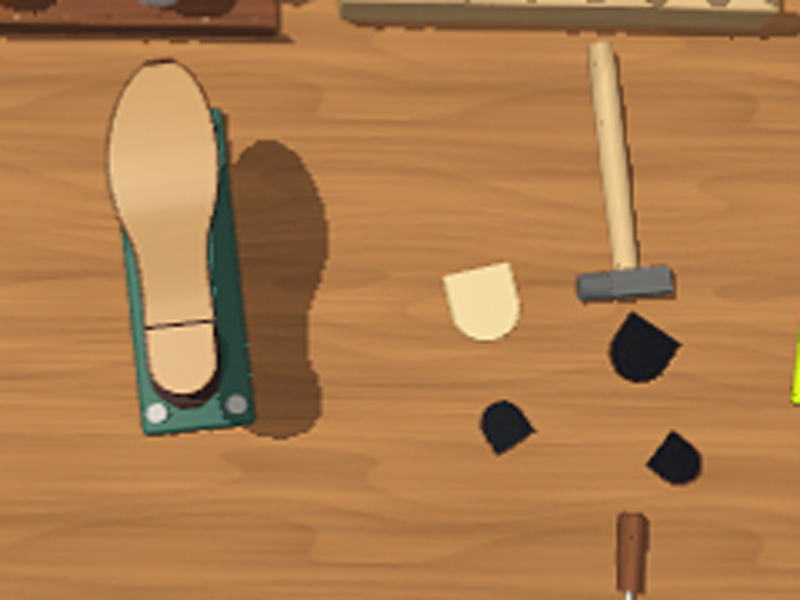

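The top view shows the shoe at px ~(288,160), toe up in the picture. Three black D's are at about (391,218), (433,195) and (443,228). I'll measure their sizes.

```bash
cat >> h.py <<'E'
def dshape(n,mask_pts,z,off,c=None):
    pass
def model(x,y,th,L=58,W=56):
    r_=W/2; xc=-L/2+r_
    t=np.linspace(np.pi/2,3*np.pi/2,40)
    p=np.r_[np.c_[xc+r_*np.cos(t),r_*np.sin(t)],[[L/2,-r_],[L/2,r_]]]
    return p@np.array([[np.cos(th),np.sin(th)],[-np.sin(th),np.cos(th)]])+[x,y]
def fit(n,im,box,z,s0=1.0,L=58,W=56,dark=True,wt=None):
    """fit D outline by rendering soft mask: params x,y,th,scale"""
    from scipy.optimize import minimize
    c=cam(n); l,t,w,h=[int(v) for v in box]; m=6
    l-=m;t-=m;w+=2*m;h+=2*m
    g=wt if wt is not None else im.max(2).astype(float)
    g=g[t:t+h,l:l+w].astype(float)
    lo,hi=np.percentile(g,3),np.percentile(g,70 if dark else 97)
    if dark: f=np.clip((hi-g)/(hi-lo),0,1)
    else: f=np.clip(g,0,1)
    S=8
    def rend(p):
        q=w2px(n,np.c_[model(p[0],p[1],p[2],L*p[3],W*p[3]),np.full(42,z)],c)
        M=np.zeros((h*S,w*S),np.uint8)
        cv2.fillPoly(M,[np.round(((q-[l,t])+.5)*S*16).astype(np.int32)],255,shift=4)
        return cv2.resize(M,(w,h),interpolation=cv2.INTER_AREA)/255.
    ys,xs=np.mgrid[:h,:w]; c0=px2w(n,[[l+(f*xs).sum()/f.sum(),t+(f*ys).sum()/f.sum()]],z,c)[0]
    best=None
    for th in np.arange(0,2*np.pi,np.pi/6):
        o=minimize(lambda p:((rend(p)-f)**2).sum(),[c0[0],c0[1],th,s0],method="Nelder-Mead",options=dict(initial_simplex=np.array([[c0[0],c0[1],th,s0]]+[[c0[0]+8*(i==0),c0[1]+8*(i==1),th+.3*(i==2),s0+.1*(i==3)] for i in range(4)]),maxiter=150))
        if best is None or o.fun<best.fun: best=o
    return best.x,best.fun,f.sum()
E
python3 - <<'E'
from h import *
im=cv2.imread("pics/top0.png")
for b in ((424,182,18,24),(384,207,19,21),(435,223,14,13)):
    x,f,s=fit("top",im,b,5); print(np.round(x,3),round(f,2))
# shoe heel: pixel ids from crop
q=np.array([[145,326],[215,320],[184,395],[163,60]])/3.333+[240,90]
print(np.round(px2w("top",q[:3],195),1),np.round(px2w("top",q[3:],202),1))
E
```

```text
[ 523.716 -305.77     5.697    1.017] 38.84
[ 452.217 -174.641    3.732    0.762] 1.71
[ 418.873 -342.335    0.926    0.771] 1.89
[[519.  152.6 195. ]
 [525.   94.8 195. ]
 [462.5 119.  195. ]] [[742.5 142.9 202. ]]
```

Only the piece near (433,194) px has the right size, with a scale of about 1.0. The other two come out near 0.77. The target is at about (524,-306), yaw -0.59. I'll move above it.

Call:
servo_tool --deltas '[{"x":35,"y":32,"z":-5,"rz":-0.1},{"x":70,"y":65,"z":-10,"rz":-0.22},{"x":105,"y":98,"z":-15,"rz":-0.34},{"x":140,"y":130,"z":-25,"rz":-0.46},{"x":175,"y":163,"z":-35,"rz":-0.58},{"x":210,"y":195,"z":-45,"rz":-0.7},{"x":245,"y":228,"z":-50,"rz":-0.82},{"x":282,"y":260,"z":-50,"rz":-0.94},{"x":282,"y":260,"z":-50,"rz":-1.0},{"x":282,"y":260,"z":-50,"rz":-1.0}]'

```text
invalid input
```

```bash
python3 - <<'E'
from h import *
c=cam("wrist"); im=r.grab_frame("wrist"); cv2.imwrite("pics/w1.png",im)
s=r.sense(); print(s["clock"],s["eef_pos"],s["tcp_rot"],c[2],np.round(c[3],3).tolist())
bs=[d for d in r.recognise("heel_piece","wrist")]
print(bs)
print(np.round(w2px("wrist",[[523.7,-305.8,5]],c),1))
E
```

```text
0.55 [ 251.31116577 -572.23876415  231.28204156] [ 3.14158835e+00 -3.43611554e-05  4.13799010e-01] [ 322.09060451 -540.28973676  374.38430355] [[0.403, -0.872, -0.277], [-0.915, -0.384, -0.122], [0.0, 0.303, -0.953]]
[]
[[ 180.9 -201.5]]
```

View pics/w1.png

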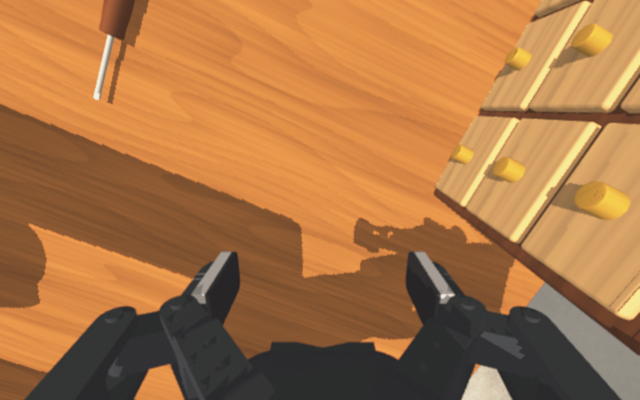

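The call was refused and the arm hasn't moved. The wrist picture shows the fingers at about (220,280) and (430,280) and a drawer cabinet at right. I'll retry with full rows.

Call:
servo_tool --deltas '[{"x":35,"y":32,"z":-5,"rx":0,"ry":0,"rz":-0.1,"gripper":1},{"x":70,"y":65,"z":-10,"rx":0,"ry":0,"rz":-0.22,"gripper":1},{"x":105,"y":98,"z":-15,"rx":0,"ry":0,"rz":-0.34,"gripper":1},{"x":140,"y":130,"z":-25,"rx":0,"ry":0,"rz":-0.46,"gripper":1},{"x":175,"y":163,"z":-35,"rx":0,"ry":0,"rz":-0.58,"gripper":1},{"x":210,"y":195,"z":-45,"rx":0,"ry":0,"rz":-0.7,"gripper":1},{"x":245,"y":228,"z":-50,"rx":0,"ry":0,"rz":-0.82,"gripper":1},{"x":282,"y":260,"z":-50,"rx":0,"ry":0,"rz":-0.94,"gripper":1},{"x":282,"y":260,"z":-50,"rx":0,"ry":0,"rz":-1.0,"gripper":1},{"x":282,"y":260,"z":-50,"rx":0,"ry":0,"rz":-1.0,"gripper":1}]' --newtons 40

```text
clock: 1.6
eef_pos: [534.2, -311.1, 181.1]
tcp_rot: [3.141, 0.0, -0.584]
contact_force: [-0.1, 0.4, 0.4]
opening: 1.001
grasp_force: 0.0
```

```bash
python3 - <<'E'
from h import *
c=cam("wrist"); im=r.grab_frame("wrist"); cv2.imwrite("pics/w2.png",im)
bs=r.recognise("heel_piece","wrist")
print(bs)
print(np.round(w2px("wrist",[[523.7,-305.8,5],[534,-311,0]],c),1))
for b in bs:
    x,f,s=fit("wrist",im,b["box"],5); print(np.round(x,3),round(f,2))
E
```

```text
[{'box': [251.3, 269.0, 35.4, 34.5], 'conf': 0.89}, {'box': [301.3, 159.8, 47.5, 50.4], 'conf': 0.69}, {'box': [375.2, 220.2, 36.5, 38.4], 'conf': 0.55}, {'box': [133.9, 0.0, 179.4, 183.2], 'conf': 0.2}]
[[324.  188.6]
 [322.8 177.8]]
[ 454.415 -176.553    3.743    0.789] 19.7
[ 525.654 -307.127    5.701    1.01 ] 22.66
[ 421.128 -344.187    0.925    0.786] 99.86Traceback (most recent call last):
  File "<stdin>", line 7, in <module>
  File "h.py", line 30, in fit
    lo,hi=np.percentile(g,3),np.percentile(g,70 if dark else 97)
          ~~~~~~~~~~~~~^^^^^
    return _quantile_unchecked(
        a, q, axis, out, overwrite_input, method, keepdims, weights)
    return _ureduce(a,
                    func=_quantile_ureduce_func,
    ...<5 lines>...
                    overwrite_input=overwrite_input,
                    method=method)
    r = func(a, **kwargs)
    result = _quantile(arr,
                       quantiles=q,
    ...<2 lines>...
                       out=out,
                       weights=wgt)
    slices_having_nans = np.isnan(arr[-1, ...])
                                  ~~~^^^^^^^^^
IndexError: index -1 is out of bounds for axis 0 with size 0
```

View pics/w2.png

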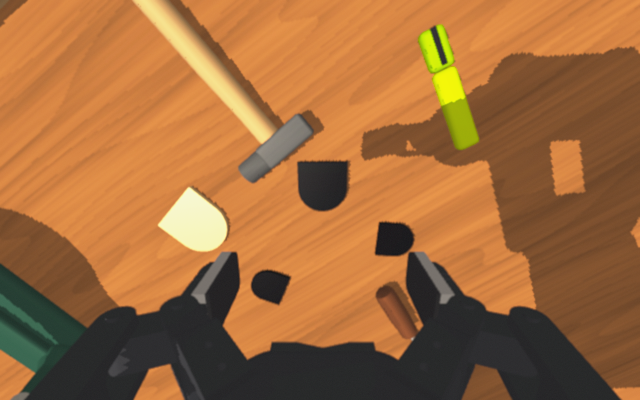

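The target piece is at px (323,186), with the hammer head just up-left of it. I'll narrow the opening to about 65 mm, grip 8 mm ahead of the piece's centre and go down.

Call:
servo_tool --deltas '[{"x":-2,"y":0,"z":-30,"rx":0,"ry":0,"rz":0,"gripper":0.52},{"x":-2,"y":0,"z":-65,"rx":0,"ry":0,"rz":0,"gripper":0.52},{"x":-2,"y":0,"z":-100,"rx":0,"ry":0,"rz":0,"gripper":0.52},{"x":-2,"y":0,"z":-130,"rx":0,"ry":0,"rz":0,"gripper":0.52},{"x":-2,"y":0,"z":-150,"rx":0,"ry":0,"rz":0,"gripper":0.52},{"x":-2,"y":0,"z":-163,"rx":0,"ry":0,"rz":0,"gripper":0.52},{"x":-2,"y":0,"z":-169,"rx":0,"ry":0,"rz":0,"gripper":0.52},{"x":-2,"y":0,"z":-172,"rx":0,"ry":0,"rz":0,"gripper":0.52},{"x":-2,"y":0,"z":-175,"rx":0,"ry":0,"rz":0,"gripper":0.52},{"x":-2,"y":0,"z":-175,"rx":0,"ry":0,"rz":0,"gripper":0.52}]'

```text
clock: 2.7
eef_pos: [531.7, -312.5, 6.9]
tcp_rot: [-3.142, -0.001, -0.586]
contact_force: [-0.9, -0.1, -0.4]
opening: 0.765
grasp_force: 0.0
```

Call:
servo_tool --deltas '[{"x":0,"y":0,"z":-2,"rx":0,"ry":0,"rz":0,"gripper":0.52},{"x":0,"y":0,"z":-3,"rx":0,"ry":0,"rz":0,"gripper":0.52},{"x":0,"y":0,"z":-4,"rx":0,"ry":0,"rz":0,"gripper":0.52},{"x":0,"y":0,"z":-5,"rx":0,"ry":0,"rz":0,"gripper":0.52},{"x":0,"y":0,"z":-5,"rx":0,"ry":0,"rz":0,"gripper":0.52}]'

```text
clock: 3.2
eef_pos: [531.3, -312.2, 1.2]
tcp_rot: [3.142, 0.0, -0.586]
contact_force: [-0.3, 0.2, 0.1]
opening: 0.761
grasp_force: 0.0
```

Call:
servo_tool --deltas '[{"x":0,"y":0,"z":-1,"rx":0,"ry":0,"rz":0,"gripper":0.52},{"x":0,"y":0,"z":-2,"rx":0,"ry":0,"rz":0,"gripper":0.52},{"x":0,"y":0,"z":-3,"rx":0,"ry":0,"rz":0,"gripper":0.52},{"x":0,"y":0,"z":-4,"rx":0,"ry":0,"rz":0,"gripper":0.52},{"x":0,"y":0,"z":-4,"rx":0,"ry":0,"rz":0,"gripper":0.52}]'

```text
clock: 3.7
eef_pos: [531.2, -312.2, -2.9]
tcp_rot: [3.142, 0.0, -0.586]
contact_force: [-1.3, 1.2, 0.6]
opening: 0.759
grasp_force: 0.0
```

Call:
servo_tool --deltas '[{"x":0,"y":0,"z":-1,"rx":0,"ry":0,"rz":0,"gripper":0.52},{"x":0,"y":0,"z":-2,"rx":0,"ry":0,"rz":0,"gripper":0.52},{"x":0,"y":0,"z":-2,"rx":0,"ry":0,"rz":0,"gripper":0.52}]'

```text
clock: 4.0
eef_pos: [531.2, -312.2, -4.9]
tcp_rot: [3.142, 0.0, -0.586]
contact_force: [-0.1, 0.3, 0.5]
opening: 0.764
grasp_force: 0.0
```

Call:
servo_tool --deltas '[{"x":0,"y":0,"z":-1,"rx":0,"ry":0,"rz":0,"gripper":0.52},{"x":0,"y":0,"z":-2,"rx":0,"ry":0,"rz":0,"gripper":0.52},{"x":0,"y":0,"z":-2,"rx":0,"ry":0,"rz":0,"gripper":0.52}]'

```text
clock: 4.3
eef_pos: [531.4, -312.3, -6.2]
tcp_rot: [-3.142, -0.0, -0.586]
contact_force: [-1.4, 1.7, 7.2]
opening: 0.758
grasp_force: 3.1
```

```bash
python3 - <<'E'
from h import *
im=r.grab_frame("wrist"); cv2.imwrite("pics/w3.png",cv2.resize(im[120:400,160:480],(640,560)))
E
```

```text
(no output)
```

View pics/w3.png

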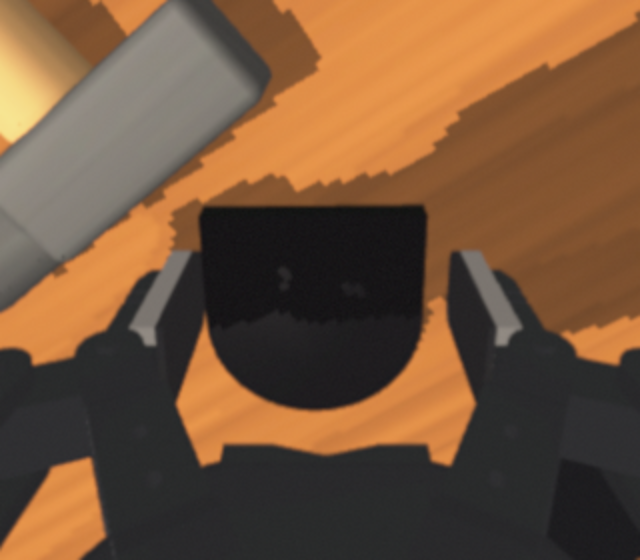

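The bench contact came at TCP z of about -6. The piece lies between the pads, which sit slightly to its rear. I'll raise a little, shift forward 4 mm and close.

Call:
servo_tool --deltas '[{"x":0,"y":0,"z":4,"rx":0,"ry":0,"rz":0,"gripper":0.52},{"x":3.5,"y":-2.5,"z":4.5,"rx":0,"ry":0,"rz":0,"gripper":0.52},{"x":3.5,"y":-2.5,"z":4.5,"rx":0,"ry":0,"rz":0,"gripper":0.1},{"x":3.5,"y":-2.5,"z":4.5,"rx":0,"ry":0,"rz":0,"gripper":0.1},{"x":3.5,"y":-2.5,"z":4.5,"rx":0,"ry":0,"rz":0,"gripper":0.1},{"x":3.5,"y":-2.5,"z":4.5,"rx":0,"ry":0,"rz":0,"gripper":0.1}]' --newtons 25

```text
clock: 4.95
eef_pos: [535.8, -315.4, -1.7]
tcp_rot: [-3.141, -0.002, -0.586]
contact_force: [0.5, -1.4, 4.9]
opening: 0.64
grasp_force: 25.8
```

Call:
servo_tool --deltas '[{"x":0,"y":0,"z":15,"rx":0,"ry":0,"rz":0,"gripper":0.1},{"x":0,"y":0,"z":50,"rx":0,"ry":0,"rz":0,"gripper":0.1},{"x":0,"y":0,"z":95,"rx":0,"ry":0,"rz":0,"gripper":0.1},{"x":0,"y":0,"z":140,"rx":0,"ry":0,"rz":0,"gripper":0.1},{"x":0,"y":0,"z":185,"rx":0,"ry":0,"rz":0,"gripper":0.1},{"x":0,"y":0,"z":230,"rx":0,"ry":0,"rz":0,"gripper":0.1},{"x":0,"y":0,"z":270,"rx":0,"ry":0,"rz":0,"gripper":0.1},{"x":0,"y":0,"z":302,"rx":0,"ry":0,"rz":0,"gripper":0.1},{"x":0,"y":0,"z":302,"rx":0,"ry":0,"rz":0,"gripper":0.1}]'

```text
clock: 5.85
eef_pos: [536.4, -315.6, 305.9]
tcp_rot: [-3.141, -0.008, -0.586]
contact_force: [0.7, 0.1, 0.0]
opening: 0.644
grasp_force: 27.1
```

Call:
servo_tool --deltas '[{"x":-10,"y":40,"z":0,"rx":0,"ry":0,"rz":0.06,"gripper":0.1},{"x":-20,"y":86,"z":0,"rx":0,"ry":0,"rz":0.13,"gripper":0.1},{"x":-30,"y":134,"z":0,"rx":0,"ry":0,"rz":0.21,"gripper":0.1},{"x":-40,"y":182,"z":0,"rx":0,"ry":0,"rz":0.29,"gripper":0.1},{"x":-50,"y":230,"z":0,"rx":0,"ry":0,"rz":0.37,"gripper":0.1},{"x":-60,"y":278,"z":0,"rx":0,"ry":0,"rz":0.45,"gripper":0.1},{"x":-70,"y":326,"z":0,"rx":0,"ry":0,"rz":0.53,"gripper":0.1},{"x":-85,"y":374,"z":0,"rx":0,"ry":0,"rz":0.61,"gripper":0.1},{"x":-100,"y":415,"z":0,"rx":0,"ry":0,"rz":0.666,"gripper":0.1},{"x":-101,"y":437,"z":0,"rx":0,"ry":0,"rz":0.666,"gripper":0.1}]'

```text
clock: 6.85
eef_pos: [431.1, 124.5, 299.5]
tcp_rot: [-3.141, 0.002, 0.084]
contact_force: [0.2, -0.8, -0.4]
opening: 0.646
grasp_force: 27.1
```

Call:
servo_tool --deltas '[{"x":0,"y":0,"z":0,"rx":0,"ry":0,"rz":0,"gripper":0.1},{"x":0,"y":0,"z":0,"rx":0,"ry":0,"rz":0,"gripper":0.1}]'

```text
clock: 7.05
eef_pos: [433.2, 122.2, 299.5]
tcp_rot: [3.141, 0.001, 0.081]
contact_force: [-0.7, -0.2, -0.4]
opening: 0.645
grasp_force: 27.1
```

```bash
python3 - <<'E'
from h import *
c=cam("wrist"); im=r.grab_frame("wrist"); cv2.imwrite("pics/w4.png",im)
np.savez("w4.npz",K=c[0],D=c[1],e=c[2],R=c[3])
print(r.recognise("heel_piece","wrist"),r.recognise("shoe","wrist"))
print(np.round(w2px("wrist",[[492,121.5,195],[519,152.6,195],[525,94.8,195],[462.5,119,195]],c),1))
E
```

```text
[{'box': [591.1, 170.8, 35.3, 34.0], 'conf': 0.9}, {'box': [497.7, 147.4, 35.0, 32.0], 'conf': 0.62}, {'box': [269.1, 229.3, 111.6, 95.1], 'conf': 0.61}, {'box': [277.6, 0.3, 87.8, 156.2], 'conf': 0.48}] [{'box': [282.1, 0.0, 84.6, 165.5], 'conf': 0.92}]
[[329.7 131.1]
 [294.4  93.8]
 [366.3  92.2]
 [329.5 165.9]]
```

View pics/w4.png

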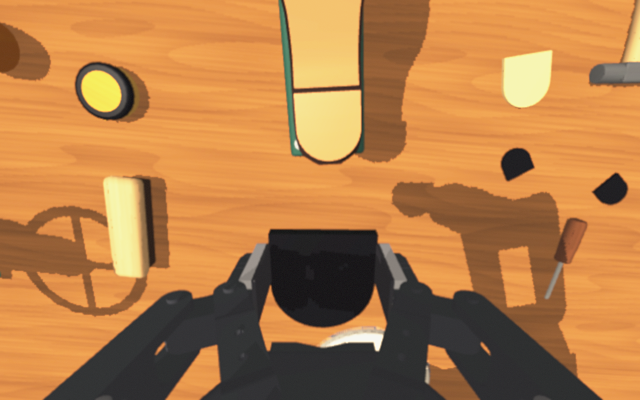

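The heel is visible at px (294–362, 90–162) and the held piece at (270–377, 230–326), square between the pads. I'll measure both in the same picture.

```bash
python3 - <<'E'
from h import *
z=np.load("w4.npz"); c=(z["K"],z["D"],z["e"],z["R"])
import h; h.cam=lambda n:c
im=cv2.imread("pics/w4.png")
hsv=cv2.cvtColor(im,cv2.COLOR_BGR2HSV)
print(im[130,328],im[60,328],im[130,420],im[89,328],im[140,291],im[180,328])
s=im[130,328].astype(int)
m=(np.abs(im.astype(int)-s).max(2)<45)&(hsv[...,2]>215)
m=m.astype(np.uint8)
n,lab,st,ce=cv2.connectedComponentsWithStats(m,connectivity=4)
l=lab[130,328]; print(st[l])
mm=(lab==l)
x,f,_=fit("wrist",im,st[l][:4],195,L=56,W=54,dark=False,wt=mm.astype(float)); print("heel",np.round(x,3),f)
d=im.max(2)<60; d[:229]=0;d[329:]=0
col=[(np.where(d[y])[0]) for y in range(232,240)]
x,f,_=fit("wrist",im,(270,230,108,97),308,wt=None); print("piece top",np.round(x,3),f)
# edges
for zt,q in((308,[[270,230],[377,230],[323.5,326]]),(195,[[294,91],[362,89],[329,162]])): print(np.round(px2w("wrist",q,zt,c),1).tolist())
E
```

```text
[135 220 247] [117 205 246] [ 72 139 221] [42 47 68] [ 94 120  67] [ 80 157 237]
[ 294   91   67   70 3985]
heel [4.95148e+02 1.23100e+02 1.34000e-01 9.92000e-01] 22.561722414455975
piece top [4.22777e+02 1.22063e+02 7.00000e-02 9.77000e-01] 1248.6884344291188
[[449.1, 150.9, 308.0], [453.6, 96.8, 308.0], [392.0, 118.9, 308.0]]
[[521.1, 153.0, 195.0], [527.1, 98.6, 195.0], [465.9, 119.8, 195.0]]
```

Heel centre is about (495.5,123), yaw 0.105. The held piece's centre is 13 mm behind the TCP. I'll move over the heel and lower.

Call:
servo_tool --deltas '[{"x":20,"y":1,"z":0,"rx":0,"ry":0,"rz":0.01,"gripper":0.1},{"x":55,"y":2,"z":-10,"rx":0,"ry":0,"rz":0.024,"gripper":0.1},{"x":75,"y":2,"z":-30,"rx":0,"ry":0,"rz":0.024,"gripper":0.1},{"x":75,"y":2,"z":-60,"rx":0,"ry":0,"rz":0.024,"gripper":0.1},{"x":75,"y":2,"z":-85,"rx":0,"ry":0,"rz":0.024,"gripper":0.1},{"x":75,"y":2,"z":-97,"rx":0,"ry":0,"rz":0.024,"gripper":0.1},{"x":75,"y":2,"z":-100,"rx":0,"ry":0,"rz":0.024,"gripper":0.1},{"x":75,"y":2,"z":-101,"rx":0,"ry":0,"rz":0.024,"gripper":0.1},{"x":75,"y":2,"z":-101,"rx":0,"ry":0,"rz":0.024,"gripper":0.1}]'

```text
clock: 8.1
eef_pos: [509.5, 124.2, 199.9]
tcp_rot: [-3.141, -0.002, 0.104]
contact_force: [0.3, -0.1, -0.3]
opening: 0.641
grasp_force: 27.1
```

```bash
python3 - <<'E'
from h import *
im=r.grab_frame("wrist"); cv2.imwrite("pics/w5.png",im); print(r.sense()["eef_pos"],r.sense()["contact_force"])
E
```

```text
[509.53696474 124.33008833 199.99488596] [-0.40677945 -0.73369588  0.54933031]
```

View pics/w5.png

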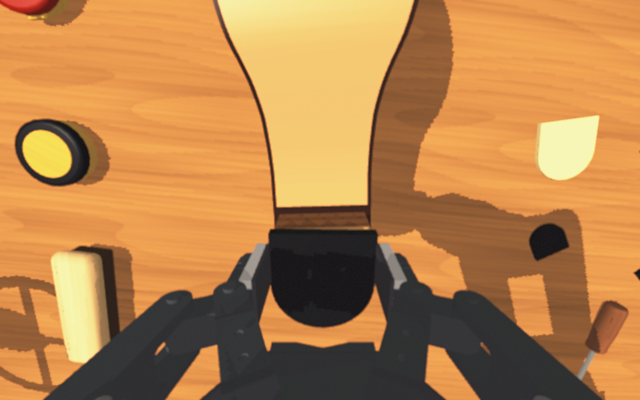

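The piece's front edge (row 230, cols 271–377) lines up with the heel's front edge (row ~228, cols 274–370). I'll lower in small steps.

Call:
servo_tool --deltas '[{"x":-1,"y":0,"z":-2,"rx":0,"ry":0,"rz":0,"gripper":0.1},{"x":-1,"y":0,"z":-3.5,"rx":0,"ry":0,"rz":0,"gripper":0.1},{"x":-1,"y":0,"z":-4.5,"rx":0,"ry":0,"rz":0,"gripper":0.1},{"x":-1,"y":0,"z":-5,"rx":0,"ry":0,"rz":0,"gripper":0.1},{"x":-1,"y":0,"z":-5,"rx":0,"ry":0,"rz":0,"gripper":0.1}]'

```text
clock: 8.65
eef_pos: [507.8, 124.3, 193.7]
tcp_rot: [3.142, 0.0, 0.104]
contact_force: [0.5, -0.4, -0.4]
opening: 0.644
grasp_force: 27.1
```

Call:
servo_tool --deltas '[{"x":0,"y":0,"z":-0.5,"rx":0,"ry":0,"rz":0,"gripper":0.1},{"x":0,"y":0,"z":-1,"rx":0,"ry":0,"rz":0,"gripper":0.1},{"x":0,"y":0,"z":-1,"rx":0,"ry":0,"rz":0,"gripper":0.1}]'

```text
clock: 8.95
eef_pos: [507.9, 124.3, 193.3]
tcp_rot: [-3.142, -0.0, 0.104]
contact_force: [-2.4, -1.0, 4.8]
opening: 0.645
grasp_force: 27.7
```

Call:
servo_tool --deltas '[{"x":0,"y":0,"z":-0.5,"rx":0,"ry":0,"rz":0,"gripper":0.1},{"x":0,"y":0,"z":-1,"rx":0,"ry":0,"rz":0,"gripper":0.1},{"x":0,"y":0,"z":-1,"rx":0,"ry":0,"rz":0,"gripper":0.1}]'

```text
clock: 9.25
eef_pos: [507.9, 124.3, 193.2]
tcp_rot: [-3.141, -0.0, 0.104]
contact_force: [-5.9, -1.3, 15.5]
opening: 0.64
grasp_force: 28.6
```

Call:
servo_tool --deltas '[{"x":0,"y":0,"z":1,"rx":0,"ry":0,"rz":0,"gripper":0.1},{"x":0,"y":0,"z":1.2,"rx":0,"ry":0,"rz":0,"gripper":0.35},{"x":0,"y":0,"z":1.2,"rx":0,"ry":0,"rz":0,"gripper":0.55},{"x":0,"y":0,"z":1.2,"rx":0,"ry":0,"rz":0,"gripper":0.7},{"x":0,"y":0,"z":1.2,"rx":0,"ry":0,"rz":0,"gripper":0.7},{"x":0,"y":0,"z":6,"rx":0,"ry":0,"rz":0,"gripper":0.7},{"x":0,"y":0,"z":25,"rx":0,"ry":0,"rz":0,"gripper":1},{"x":0,"y":0,"z":55,"rx":0,"ry":0,"rz":0,"gripper":1},{"x":0,"y":0,"z":80,"rx":0,"ry":0,"rz":0,"gripper":1},{"x":0,"y":0,"z":80,"rx":0,"ry":0,"rz":0,"gripper":1}]'

```text
clock: 10.25
eef_pos: [509.8, 124.7, 275.6]
tcp_rot: [-3.141, -0.006, 0.104]
contact_force: [-0.2, -0.9, 0.0]
opening: 1.0
grasp_force: 0.0
```

```bash
python3 - <<'E'
from h import *
c=cam("wrist"); im=r.grab_frame("wrist"); cv2.imwrite("pics/w6.png",im)
np.savez("w6.npz",K=c[0],D=c[1],e=c[2],R=c[3]); print(c[2])
E
```

```text
[585.82745564 133.3495622  419.15158105]
```

View pics/w6.png

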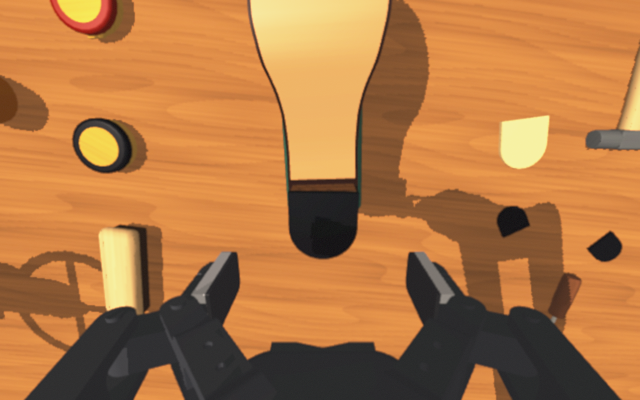

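The piece lies square on the heel at px (289–358, 191–258), with its round end to the back. I'll check its pose and the waist position.

```bash
python3 - <<'E'
from h import *
z=np.load("w6.npz"); c=(z["K"],z["D"],z["e"],z["R"])
im=cv2.imread("pics/w6.png").astype(int)
h=np.array([495.5,123]); a=np.array([np.cos(.105),np.sin(.105)]); n=np.array([-a[1],a[0]])
b=(np.abs(im-np.array([120,200,245])).max(2)<45).astype(np.uint8)
l=cv2.connectedComponents(b,connectivity=4)[1]; u0,v0=w2px("wrist",[[*(h+86*a),184]],c)[0].round().astype(int); L=l[v0,u0]; print(u0,v0)
for s in (50,65,75,86,95,105,115,125):
    # scan across
    ts=np.arange(-60,60,.5); P=np.c_[h+s*a+ts[:,None]*n,np.full(len(ts),184 if s<112 else 188)]
    q=w2px("wrist",P,c).round().astype(int); ok=(q[:,1]>=0)&(q[:,1]<400)&(q[:,0]>=0)&(q[:,0]<640)
    t=[ts[i] for i in range(len(ts)) if ok[i] and l[q[i,1],q[i,0]]==L]
    print(s,t[0] if t else None,t[-1] if t else None)
for zt,q in((195,[[289.5,191],[358,192.5]]),(202,[[323,258]])):
    w=px2w("wrist",q,zt,c)[:,:2]-h; print(np.round(np.c_[w@a,w@n],1).tolist())
E
```

```text
324 116
50 -25.0 27.5
65 -24.5 28.0
75 -25.0 29.0
86 -25.5 30.5
95 -27.0 32.5
105 -29.5 36.0
115 -32.5 39.0
125 -37.0 44.0
[[28.1, 27.5], [26.8, -27.9]]
[[-28.6, 0.4]]
```

Piece centred within about 1 mm. The shoe's axis yaw is nearer 0.13. I'll move over the waist at about (581,134).

Call:
servo_tool --deltas '[{"x":25,"y":3,"z":0,"rx":0,"ry":0,"rz":0.01,"gripper":1},{"x":55,"y":7,"z":0,"rx":0,"ry":0,"rz":0.02,"gripper":1},{"x":72,"y":9.5,"z":0,"rx":0,"ry":0,"rz":0.02,"gripper":1},{"x":72,"y":9.5,"z":-15,"rx":0,"ry":0,"rz":0.02,"gripper":1},{"x":72,"y":9.5,"z":-30,"rx":0,"ry":0,"rz":0.02,"gripper":1},{"x":72,"y":9.5,"z":-40,"rx":0,"ry":0,"rz":0.02,"gripper":1},{"x":72,"y":9.5,"z":-40,"rx":0,"ry":0,"rz":0.02,"gripper":1},{"x":72,"y":9.5,"z":-40,"rx":0,"ry":0,"rz":0.02,"gripper":1}]'

```text
clock: 11.1
eef_pos: [579.1, 133.7, 231.5]
tcp_rot: [3.142, 0.001, 0.124]
contact_force: [-0.0, -0.5, 0.4]
opening: 0.997
grasp_force: 0.0
```

```bash
python3 - <<'E'
from h import *
im=r.grab_frame("wrist"); cv2.imwrite("pics/w7.png",im)
E
```

```text
(no output)
```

View pics/w7.png

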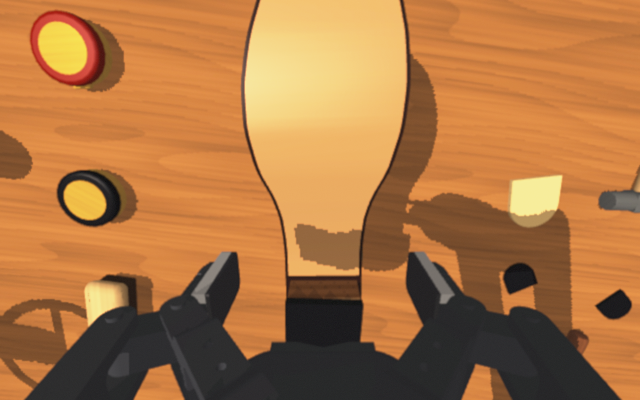

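The fingers (inner edges at cols 238 and 408) straddle the waist (287–361) symmetrically. I'll descend and close.

Call:
servo_tool --deltas '[{"x":2,"y":0,"z":-20,"rx":0,"ry":0,"rz":0,"gripper":1},{"x":2,"y":0,"z":-42,"rx":0,"ry":0,"rz":0,"gripper":1},{"x":2,"y":0,"z":-62,"rx":0,"ry":0,"rz":0,"gripper":1},{"x":2,"y":0,"z":-78,"rx":0,"ry":0,"rz":0,"gripper":1},{"x":2,"y":0,"z":-85,"rx":0,"ry":0,"rz":0,"gripper":1},{"x":2,"y":0,"z":-88,"rx":0,"ry":0,"rz":0,"gripper":1},{"x":2,"y":0,"z":-88,"rx":0,"ry":0,"rz":0,"gripper":1}]'

```text
clock: 11.85
eef_pos: [582.1, 133.8, 144.3]
tcp_rot: [-3.142, -0.001, 0.124]
contact_force: [-0.7, 0.6, 0.2]
opening: 1.0
grasp_force: 0.0
```

Call:
servo_tool --deltas '[{"x":0,"y":0,"z":0,"rx":0,"ry":0,"rz":0,"gripper":0.7},{"x":0,"y":0,"z":0,"rx":0,"ry":0,"rz":0,"gripper":0.5},{"x":0,"y":0,"z":0,"rx":0,"ry":0,"rz":0,"gripper":0.4},{"x":0,"y":0,"z":0,"rx":0,"ry":0,"rz":0,"gripper":0.3},{"x":0,"y":0,"z":0,"rx":0,"ry":0,"rz":0,"gripper":0.2},{"x":0,"y":0,"z":0,"rx":0,"ry":0,"rz":0,"gripper":0.1},{"x":0,"y":0,"z":0,"rx":0,"ry":0,"rz":0,"gripper":0.0},{"x":0,"y":0,"z":0,"rx":0,"ry":0,"rz":0,"gripper":0.0}]' --newtons 30

```text
clock: 12.65
eef_pos: [582.2, 133.9, 144.7]
tcp_rot: [-3.142, -0.001, 0.124]
contact_force: [-1.8, 0.6, 5.8]
opening: 0.703
grasp_force: 32.7
```

Gripped at 60 mm, as expected. I'll firm the grip and lift gently.

Call:
servo_tool --deltas '[{"x":0,"y":0,"z":0,"rx":0,"ry":0,"rz":0,"gripper":0.0},{"x":0,"y":0,"z":0,"rx":0,"ry":0,"rz":0,"gripper":0.0},{"x":0,"y":0,"z":0,"rx":0,"ry":0,"rz":0,"gripper":0.0},{"x":0,"y":0,"z":1,"rx":0,"ry":0,"rz":0,"gripper":0.0},{"x":0,"y":0,"z":3,"rx":0,"ry":0,"rz":0,"gripper":0.0},{"x":0,"y":0,"z":5,"rx":0,"ry":0,"rz":0,"gripper":0.0},{"x":0,"y":0,"z":7,"rx":0,"ry":0,"rz":0,"gripper":0.0},{"x":0,"y":0,"z":9,"rx":0,"ry":0,"rz":0,"gripper":0.0},{"x":0,"y":0,"z":10,"rx":0,"ry":0,"rz":0,"gripper":0.0},{"x":0,"y":0,"z":10,"rx":0,"ry":0,"rz":0,"gripper":0.0}]' --newtons 90

```text
clock: 13.65
eef_pos: [581.9, 133.7, 153.9]
tcp_rot: [3.142, -0.0, 0.124]
contact_force: [-0.3, 0.5, -7.6]
opening: 0.691
grasp_force: 97.9
```

Call:
servo_tool --deltas '[{"x":0,"y":0,"z":2,"rx":0,"ry":0,"rz":0,"gripper":0.0},{"x":0,"y":0,"z":6,"rx":0,"ry":0,"rz":0,"gripper":0.0},{"x":0,"y":0,"z":11,"rx":0,"ry":0,"rz":0,"gripper":0.0},{"x":0,"y":0,"z":17,"rx":0,"ry":0,"rz":0,"gripper":0.0},{"x":0,"y":0,"z":23,"rx":0,"ry":0,"rz":0,"gripper":0.0},{"x":0,"y":0,"z":29,"rx":0,"ry":0,"rz":0,"gripper":0.0},{"x":0,"y":0,"z":35,"rx":0,"ry":0,"rz":0,"gripper":0.0},{"x":0,"y":0,"z":41,"rx":0,"ry":0,"rz":0,"gripper":0.0},{"x":0,"y":0,"z":47,"rx":0,"ry":0,"rz":0,"gripper":0.0},{"x":0,"y":0,"z":52,"rx":0,"ry":0,"rz":0,"gripper":0.0}]'

```text
clock: 14.65
eef_pos: [581.9, 133.8, 206.4]
tcp_rot: [-3.142, -0.0, 0.124]
contact_force: [0.6, -0.2, -7.8]
opening: 0.691
grasp_force: 98.0
```

Call:
servo_tool --deltas '[{"x":0,"y":0,"z":4,"rx":0,"ry":0,"rz":0,"gripper":0.0},{"x":0,"y":0,"z":7,"rx":0,"ry":0,"rz":0,"gripper":0.0},{"x":0,"y":0,"z":9,"rx":0,"ry":0,"rz":0,"gripper":0.0},{"x":0,"y":0,"z":10,"rx":0,"ry":0,"rz":0,"gripper":0.0},{"x":0,"y":0,"z":10,"rx":0,"ry":0,"rz":0,"gripper":0.0},{"x":0,"y":0,"z":10,"rx":0,"ry":0,"rz":0,"gripper":0.0},{"x":0,"y":0,"z":10,"rx":0,"ry":0,"rz":0,"gripper":0.0},{"x":0,"y":0,"z":10,"rx":0,"ry":0,"rz":0,"gripper":0.0}]'

```text
clock: 15.45
eef_pos: [581.7, 133.7, 215.6]
tcp_rot: [3.142, 0.0, 0.124]
contact_force: [0.2, 0.3, -7.0]
opening: 0.691
grasp_force: 98.0
```

```bash
python3 - <<'E'
from h import *
im=r.grab_frame("top"); im2=r.grab_frame("scene"); s=r.sense(); print(s["contact_force"],s["wrist_torque"],s["qvel"].round(4))
a=cv2.resize(im[90:240,230:380],(400,400),interpolation=3); b=cv2.resize(im2[130:290,250:410],(400,400),interpolation=3)
cv2.imwrite("pics/f.png",np.hstack([a,b]))
E
```

```text
[-1.145994   -0.64457691 -7.7296311 ] [-0.0103613   0.02466439 -0.0154675 ] [-0.0018 -0.0002 -0.002  -0.0014 -0.0009 -0.0016]
```

View pics/f.png

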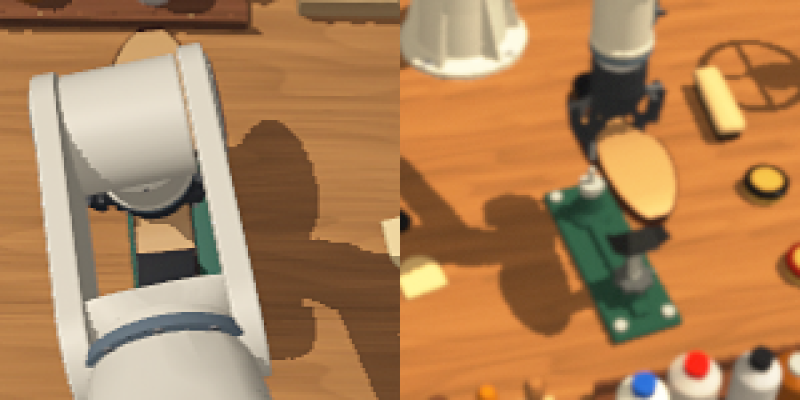

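The shoe is clear of the jack, balanced (torque near zero) and still. The black piece's front edge is visible in place at the heel, left pane (135–200, 250–285). I'm handing in.

```bash
python3 -c "
from rig import r; print(r.sign_off())"
```

```text
the job is handed in; nothing more can be done
None
```

I placed the black heel piece on the bare heel, centred to about 1 mm with its round end to the back. I then lifted the shoe about 71 mm off the jack by its waist and handed it in still held and steady, at about 15.5 s; the interface returned no verdict.

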